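# Lay the tin on its back against the fence

### The job

Get the red tin ready for work on its front: without grasping or lifting it, push it over towards the fence of the board with the green mat so that it lies on its back on the board, front face up, then push it along until its whole lid sits flat against the fence. Leave it lying there, and do not disturb the small things beside the board.

Things in the scene. Friction and masses are not known exactly. Their poses are not given: they have to be found in the camera images.
- tea_tin: Red tin, beige lid (fixed, does not open), 75 (x) x 100 (y) x 109 mm (z), 0.2 to 0.4 kg, loose, upright on the board. Origin: centre of its underside; z to the lid, x from front to back; the -x face, 33 mm out (lid lip 34), must end on top. At the start its back faces the fence within 0.2 rad. Pushed high on the front it tips about its lower back edge (the lip first rises 20 mm) and falls by itself past about 45 degrees.
- tin_middle (a point): The middle of the tin, half-way up (54.5 mm above its underside); axes as the tin's.
- tin_lid (a point): The centre of the lid's outer face (109 mm from the underside); axes as the tin's.
- stop_board: Plywood work board fixed to the bench, 300 (x) x 200 (y) x 15 mm thick with its green non-slip rubber mat; origin at the centre of its underside, z up. A dark wooden fence (20 mm thick, 27 mm above the board, 200 mm wide, three brass screws) runs along its +x end; its inner face is 130 mm from the board's middle.
- fence_face (a point): Middle of the foot of the fence's inner face (towards the tin), at the board's upper surface, 15 mm above the bench. x points square into the fence, y along it, z up. The standing tin's origin starts 190 to 220 mm from this face; laid on its back (its back edge is 36 mm from its origin) it leaves a gap of 30 to 75 mm, less if it slides while tipping.
- film_can: Bystander: black film can with a grey cap, 33 dia x 54 mm high, loose; origin at the centre of its underside.
- spray_bottle: Bystander: small clear pump spray bottle with black collar, 41 dia x 130 mm high, loose; origin at the centre of its underside.
- cork: Bystander: light brown cork bung, 46 dia x 20 mm high, loose; origin at the centre of its underside.
- flux_jar: Bystander: small cream jar with a green screw cap, 45 dia x 46 mm high, loose; origin at the centre of its underside.
- solder_spool: Bystander: pale grey spool of solder wire standing on its flange, 42 dia x 22 mm high, loose; origin at the centre of its underside.
Not all that is in view belongs to the job. What is shaped like the tea_tin but blue is not meant.

How it is judged:
By the outcome, as a careful person would: the job done as asked, in the order asked, and still so for the second after the job is handed in, with the robot touching nothing.
It also fails if it takes over 42 s, if anything falls off the work surface, if the arm or the gripper's body presses on something with over 40 N, if the wrist force passes 120 N, or if a joint passes its speed limit or range.

### The arm

A 6-joint arm with a two-finger parallel gripper is mounted at the origin on a cart in front of the work surface, level with it; the furniture and walls round the work are solid. World frame = base frame: x ahead of the robot, y to its left, z up, the work surface at z = 0. Lengths are in mm, angles in rad, forces in N, time in s.
With the tool pointing down it reaches from about 300 to 775 mm from the base axis. Payload 14.6 kg.
Tool frame: the origin (TCP) lies midway between the tips of the shut fingers; the grasp point (between the pads) lies 19 mm behind it; z points along the fingers, y is the direction in which the jaws open and shut (so a half turn about z gives the same grasp; the last joint's range is limited). The gripper opens to 85 mm and grips with 20 to 120 N. Pads are 22 mm wide; open, the fingers measure 114 mm over their backs; the gripper's body (76 mm by 85 mm) begins 54 mm behind the grasp point. The pads swing forward as they close: fully open they stand 13 mm farther back than shut.
Start: joints at [1.067, 0.3, 1.521, -0, 1.321, -0.067], TCP at [232.669, 498.352, 231.281] pointing down, gripper open.
Joint ranges: [-3.03, 3.03], [-0.79, 2.21], [0.23, 2.52], [-1.04, 4.18], [0, 3.07], [-2.55, 2.55]. Speed limits (rad/s): [2.22, 2.22, 2.57, 3.14, 3.14, 3.14].

### API

Orientations are given as a rotation vector (axis times angle).
In Python, from rig import arm, gripper_to, ik, observe, read_camera, ticket gives the robot as it stands. Calls block until the motion is done:
- arm.goto(position, orientation): joint-space move of the TCP to a pose.
- arm.servo_line(position, velocity=150, orientation=None, force_limit=None): straight line of the TCP; orientation=None keeps the orientation; velocity is the mean speed in mm/s. With force_limit (N) it stops when the force on the tool has changed by that much, and returns True; else False.
- arm.movej(angles): joint-space move.
- gripper_to(opening, effort=None): opening from 0.0 (shut) to 1.0 (fully open); effort is the grip in N (None keeps the last); returns when the fingers have stopped.
- arm.sleep(seconds).
- ik(position, orientation): joint angles nearest the present ones, or None.
- observe(): the state.
- read_camera(name): name is "side" or "top"; returns a dict with "pixels" (400x640x3 uint8, blue, green, red), "fx", "fy", "cx", "cy" (pixels), "distortion" ([k1, k2, p1, p2, k3] as OpenCV has them; the pictures are not rectified), "camera_from_world" (4x4, takes a point from world to camera coordinates). Camera axes: x right, y up, looking along -z (the intrinsics and any distortion apply to the point x, -y, -z); pixel columns grow to the right and rows downward; lengths in mm; the calibration is good to about 2 mm. A picture is of the moment at which its call begins. There is no depth.
A pose or a line that the arm cannot do raises arm.MotionError and nothing moves.
- ticket.hand_in(): hands the job in, once; it reports no verdict.
The state is a dict: "clock": time; "joint_positions": joint angles; "joint_velocities": joint speeds; "joint_torque": joint torques, N m; "eef_pos": TCP position; "eef_rot": TCP orientation; "ft_force": force on the tool from outside, world axes, zero at the start; "ft_torque": the same for the moment, N m; "width": opening from 0.0 (shut) to 1.0 (fully open).
Only numpy, scipy, OpenCV 4.12 (cv2) and the standard library are available. Lean on these libraries where they do the work, as an engineer would, in place of code of your own. Each camera call takes 0.05 s, during which the arm holds its last target. There are 200 camera calls.

## Working session

There is one attempt and no reset: what is moved stays moved. The work goes in short steps, each a Python script; the robot and the scene stay as the last script left them, time stands still between calls to the robot, and variables do not carry over. Pictures are saved under pics/ and viewed, about 8 in all and at most 12, crops included, and the job is handed in when it is done.

```bash
mkdir -p pics; ls; cat > h.py <<'E'
import numpy as np, cv2
from rig import arm, gripper_to, ik, observe, read_camera, ticket
def K(c): return np.array([[c["fx"],0,c["cx"]],[0,c["fy"],c["cy"]],[0,0,1.]])
F=np.diag([1,-1,-1.])
def cast(c,uv,z):
    uv=np.array(uv,float).reshape(-1,1,2)
    n=cv2.undistortPoints(uv,K(c),np.array(c["distortion"],float)).reshape(-1,2)
    d=np.c_[n,np.ones(len(n))]@F
    T=np.array(c["camera_from_world"]);R=T[:3,:3];o=-R.T@T[:3,3];d=d@R
    return o+d*((z-o[2])/d[:,2])[:,None]
def proj(c,P):
    T=np.array(c["camera_from_world"]);P=np.atleast_2d(P)
    q=(P@T[:3,:3].T+T[:3,3])@F
    return cv2.projectPoints(q.reshape(-1,1,3),np.zeros(3),np.zeros(3),K(c),np.array(c["distortion"],float))[0].reshape(-1,2)
E
python3 - <<'E'
from h import *
ims=[]
for n in("top","side"):
    c=read_camera(n); T=np.array(c["camera_from_world"]); print(n,c["fx"],-T[:3,:3].T@T[:3,3]); cv2.imwrite(f"pics/{n}0.png",c["pixels"])
s=observe();print(s["clock"],s["eef_rot"])
E
```

```text
pics
top 387.5732318221733 [ 499.62020885 -123.49020737  967.66125202]
side 416.27996159589884 [1048.73381669  447.43720547  671.78267449]
0.1 [-6.80568343e-01 -3.06670522e+00  1.57205656e-03]
```

View pics/top0.png

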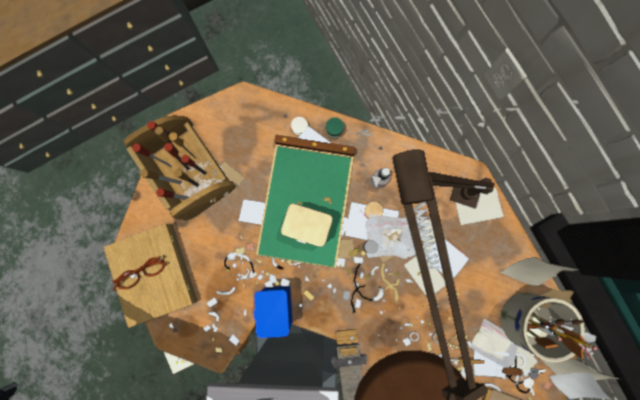

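View pics/side0.png

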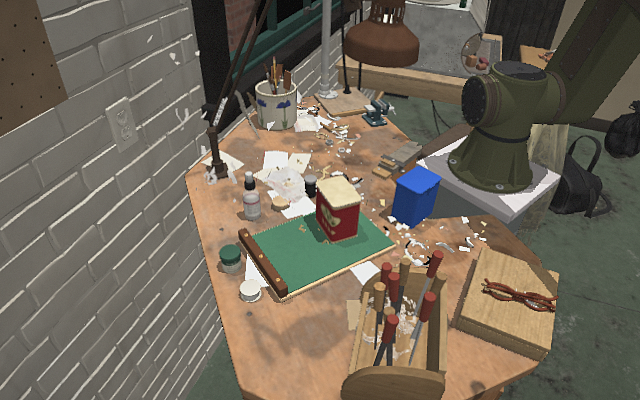

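The top view shows the red tin, seen as its beige lid at (307,225), standing on the green mat. The fence is at (315,145). The blue lookalike at (272,312) is off the board. In the side view the red tin is at (338,208) and the blue one at (415,195). Next I'll measure the mat and lid.

```bash
cat > m.py <<'E'
from h import *
def big(m):
    m=cv2.morphologyEx(m.astype(np.uint8),cv2.MORPH_OPEN,np.ones((3,3)))
    return max(cv2.findContours(m,cv2.RETR_EXTERNAL,cv2.CHAIN_APPROX_NONE)[0],key=cv2.contourArea)
def rect(c,m,z):
    p=cast(c,big(m).reshape(-1,2),z)[:,:2].astype(np.float32)
    return cv2.minAreaRect(p),cv2.boxPoints(cv2.minAreaRect(p))
E
python3 - <<'E'
from m import *
c=read_camera("top"); im=c["pixels"]; h=cv2.cvtColor(im,cv2.COLOR_BGR2HSV); H,S,V=cv2.split(h)
roi=np.zeros(H.shape,bool); roi[130:275,250:365]=1
r,b=rect(c,roi&(H>60)&(H<95)&(S>120),16); print("mat",r,"\n",b)
r,b=rect(c,roi&(H>14)&(H<32)&(V>170)&(S>40)&(S<170),124); print("lid",r,"\n",b)
f=roi&(H<14)&(S>90)&(V<130); f[165:]=0
r,b=rect(c,f,42); print("fence",r,"\n",b)
P=cast(c,[(300,125),(335,127),(382,177),(374,209),(371,247)],20);print(P.round())
print("basepx",proj(c,[[0,0,0],[300,0,0],[500,0,0],[500,200,0]]))
big_=cv2.resize(im[100:290,230:440],None,fx=3.6,fy=3.15,interpolation=cv2.INTER_CUBIC);cv2.imwrite("pics/crop1.png",big_)
E
```

```text
mat ((596.4208984375, -65.14102172851562), (181.93771362304688, 268.85784912109375), 82.26898956298828) 
 [[ 450.9765   -137.19931 ]
 [ 717.39056  -173.36673 ]
 [ 741.8653      6.917267]
 [ 475.45123    43.084686]]
lid ((542.7236328125, -76.93248748779297), (99.23057556152344, 70.48052978515625), 73.85181427001953) 
 [[ 495.07462  -114.78912 ]
 [ 562.77435  -134.39134 ]
 [ 590.3727    -39.07585 ]
 [ 522.6729    -19.473633]]
fence ((737.1326293945312, -121.94197082519531), (59.650089263916016, 20.35533332824707), 86.91149139404297) 
 [[ 725.3628  -151.17534]
 [ 745.6886  -152.27205]
 [ 748.90247  -92.7086 ]
 [ 728.57666  -91.61189]]
[[ 799.  -47.   20.]
 [ 796. -135.   20.]
 [ 671. -255.   20.]
 [ 591. -236.   20.]
 [ 498. -230.   20.]]
basepx [[269.96436163 452.70604883]
 [274.42153268 325.71675426]
 [277.57554996 243.5187394 ]
 [198.21246422 241.08875177]]
```

View pics/crop1.png

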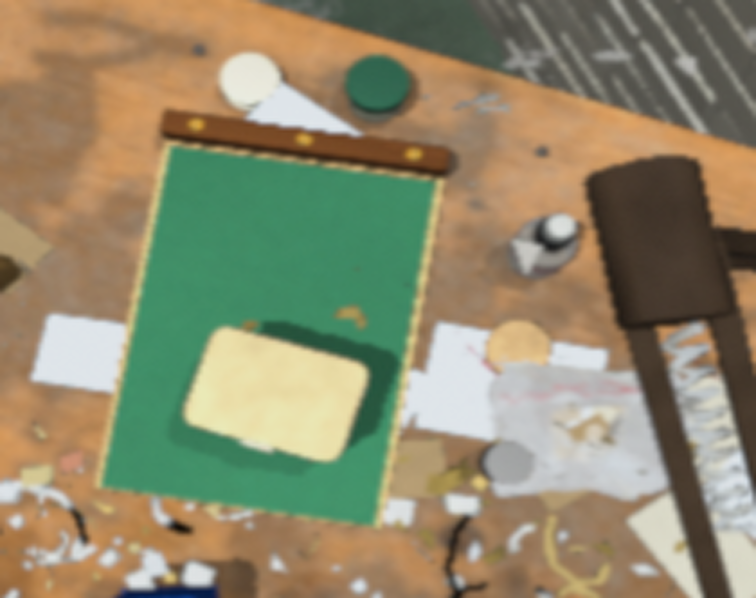

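Board yaw is about -0.135 rad and tin yaw about -0.282, a difference of 0.147, inside the stated limit. The lid measures 99 x 70 mm at z=124, and the origin is about 192 mm from the fence, so the numbers are consistent. The crop confirms the beige-lidded red tin on the green mat. I'll tip it along its own axis with two spread fingertips.

```bash
cat >> m.py <<'E'
from scipy.spatial.transform import Rotation as Ro
def down(yaw):  # tool z down, tool y along local y of yaw (choice nearest via ik)
    v=np.array([-np.sin(yaw),np.cos(yaw),0]);z=np.array([0,0,-1.])
    out=[]
    for s in(1,-1):
        r=Ro.from_matrix(np.c_[np.cross(s*v,z),s*v,z]).as_rotvec(); out.append(r)
    return out
def d(yaw): return np.array([np.cos(yaw),np.sin(yaw),0])
E
python3 - <<'E'
from m import *
yaw=-0.282;u=d(yaw);o=np.array([542.7,-76.9,0])-u
P=o-u*(34+11+28)
rs=[(r,ik(P+[0,0,220],r)) for r in down(yaw)]
q0=np.array(observe()["joint_positions"])
rs=[(np.abs(np.array(q)-q0).max(),r) for r,q in rs if q is not None]
print([x[0] for x in rs]); r=min(rs,key=lambda x:x[0])[1]
gripper_to(0.6)
arm.goto(P+[0,0,220],r); arm.servo_line(P+[0,0,107],200)
print(observe()["clock"],observe()["ft_force"])
Q=P+u*(28+50)+[0,0,107]
print(arm.servo_line(Q,60,force_limit=20),observe()["eef_pos"],observe()["ft_force"])
c=read_camera("side");a=c["pixels"];b=read_camera("top")["pixels"]
cv2.imwrite("pics/t1.png",np.hstack([a[100:350,200:480],b[100:350,200:480]]))
print(observe()["clock"])
E
```

```text
[np.float64(1.418129376667042), np.float64(1.7234632769227527)]
3.4667 [ 0.60002798 -0.16340716 -0.50464703]
False [546.33024205 -77.95801915 106.9586128 ] [-0.78970663 -0.17887407  0.35920918]
5.0167
```

View pics/t1.png

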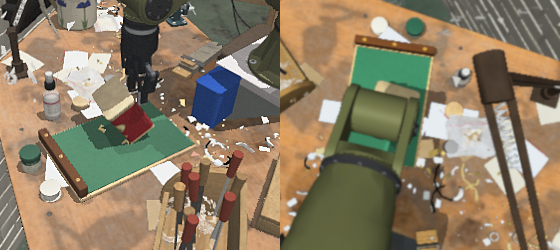

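The side view shows the tin (crop 125,115) tilted about 40° towards the fence and staying put at its back edge. I'll continue the push.

```bash
python3 - <<'E'
from m import *
u=d(-0.282);p=np.array(observe()["eef_pos"])
print(arm.servo_line(p+u*34,60,force_limit=20),observe()["ft_force"])
arm.sleep(0.5)
p=np.array(observe()["eef_pos"])
arm.servo_line(p+[0,0,25]-u*20,200)
arm.servo_line(p-u*140+[0,0,40],250)
q=np.array(observe()["joint_positions"]);q[0]+=0.9;arm.movej(q)
c=read_camera("side");a=c["pixels"];c2=read_camera("top");b=c2["pixels"]
cv2.imwrite("pics/full_t2.png",b);cv2.imwrite("pics/full_s2.png",a)
cv2.imwrite("pics/t2.png",cv2.resize(np.hstack([a[180:320,220:420],b[125:265,240:440]]),None,fx=2,fy=2,interpolation=cv2.INTER_CUBIC))
H,S,V=cv2.split(cv2.cvtColor(b,cv2.COLOR_BGR2HSV))
roi=np.zeros(H.shape,bool); roi[150:275,250:365]=1
print("red",rect(c2,roi&((H<8)|(H>170))&(S>120)&(V>60),84))
print("lid",rect(c2,roi&(H>14)&(H<32)&(V>130)&(S>40)&(S<170),84))
print(observe()["clock"])
E
```

```text
False [ 0.46490922  0.21259237 -0.28133424]
red (((627.6560668945312, -101.6854248046875), (93.861572265625, 89.15956115722656), 74.23146057128906), array([[ 572.0004  , -134.73544 ],
       [ 657.8046  , -158.96472 ],
       [ 683.3117  ,  -68.63541 ],
       [ 597.5075  ,  -44.406128]], dtype=float32))
lid (((486.32452392578125, 1.7771224975585938), (111.86811828613281, 99.74048614501953), 2.714531898498535), array([[428.09137 ,  48.94238 ],
       [432.81506 , -50.686184],
       [544.5577  , -45.388134],
       [539.834   ,  54.24043 ]], dtype=float32))
8.725
```

View pics/t2.png

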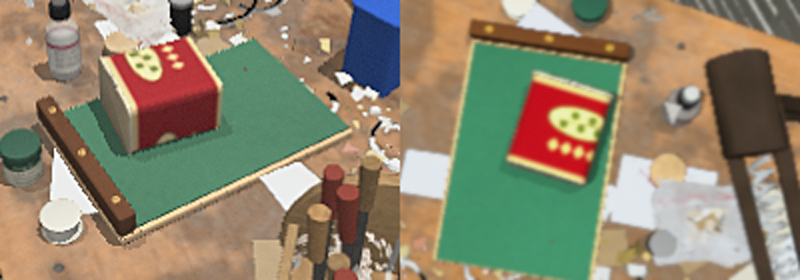

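The tin lies on its back with the decorated front up: side view crop (165,90), top view (560,125). Its yaw is still about -0.28, the gap to the fence is about 45 mm, and it sits 33 mm to the right of the board's centre line. Next is a low push with the spread fingertips set square to the board, so the tin squares itself up as it slides.

```bash
cat > push.py <<'E'
from m import *
by=-0.135;u=d(by);v=np.array([-u[1],u[0],0]);face=np.array([736,-84,0.])
def at(s,l,z): return face+u*s+v*l+np.array([0,0,z])
def nearest(p):
    q0=np.array(observe()["joint_positions"])
    return min((r for r in down(by) if ik(p,r) is not None),key=lambda r:np.abs(np.array(ik(p,r))-q0).max())
E
python3 - <<'E'
from push import *
p=at(-212,-30,140);r=nearest(p)
arm.goto(p,r);arm.servo_line(at(-212,-30,35),150)
arm.sleep(.2)
hit=arm.servo_line(at(-112,-30,35),35,force_limit=14)
s=observe();e=np.array(s["eef_pos"]);print(hit,e,"s",u@(e-face),s["ft_force"],s["clock"])
a=read_camera("side")["pixels"]
cv2.imwrite("pics/t3.png",cv2.resize(a[180:320,200:420],None,fx=3,fy=3,interpolation=cv2.INTER_CUBIC))
E
```

```text
True [608.61338625 -96.90196383  34.19402665] s -124.4910858179148 [-3.27968358  0.94478075 -0.82823519] 13.6417
```

View pics/t3.png

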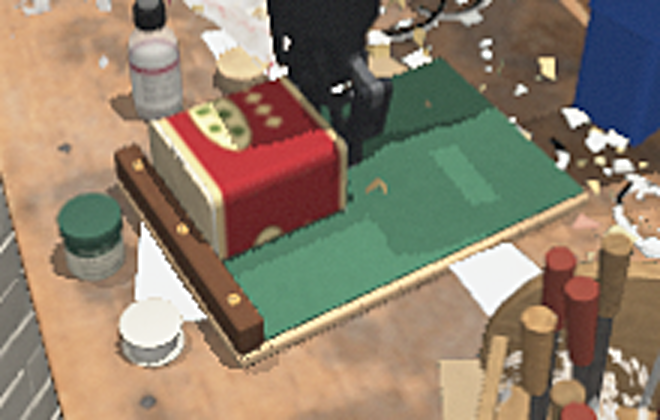

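The lid appears to have reached the fence along (120,165)-(225,250) in the crop. I'll press a little more firmly to seat it, then back off and measure.

```bash
cat > look.py <<'E'
from push import *
def look(tag):
    a=read_camera("side")["pixels"];c2=read_camera("top");b=c2["pixels"]
    cv2.imwrite(f"pics/{tag}.png",cv2.resize(np.hstack([a[190:280,225:325],b[130:220,270:370]]),None,fx=4,fy=4,interpolation=cv2.INTER_CUBIC))
    H,S,V=cv2.split(cv2.cvtColor(b,cv2.COLOR_BGR2HSV))
    roi=np.zeros(H.shape,bool); roi[154:275,250:365]=1
    R,B=rect(c2,roi&((H<8)|(H>170))&(S>120)&(V>60),84)
    print("red",R,[(round(float(u[:2]@(x-face[:2])),1),round(float(v[:2]@(x-face[:2])),1)) for x in B],observe()["clock"])
def retreat():
    e=np.array(observe()["eef_pos"])
    arm.servo_line(e-u*60,200);arm.servo_line(e-u*80+[0,0,110],250)
    q=np.array(observe()["joint_positions"]);q[0]+=0.9;arm.movej(q)
E
python3 - <<'E'
from look import *
e=np.array(observe()["eef_pos"])
hit=arm.servo_line(e+u*14,20,force_limit=22)
s=observe();e=np.array(s["eef_pos"]);print(hit,"s",u@(e-face),s["ft_force"],s["clock"])
retreat();look("t4")
E
```

```text
True s -125.07823347359988 [-4.16694384  1.81826581  0.44370761] 13.9833
red ((673.7040405273438, -100.92728424072266), (93.96463012695312, 87.39338684082031), 82.68647003173828) [(-102.8, -72.5), (-15.4, -71.8), (-16.1, 22.1), (-103.5, 21.5)] 16.8417
```

View pics/t4.png

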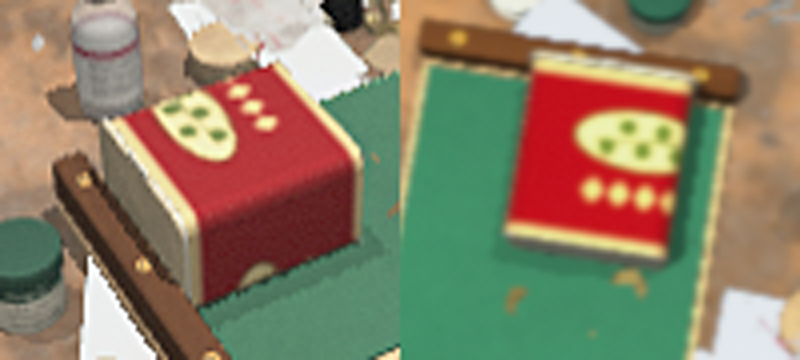

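The tin is now at board yaw within 0.008 rad and about 25 mm off centre laterally, so its lid spans roughly -75..+25 of the ±100 mm fence. The hard stop at the same place suggests contact. To check for any remaining gap, I'll measure the fence's inner face from the picture where it was in clear view, and the lid face now.

```bash
python3 - <<'E'
from look import *
c=read_camera("top");b=c["pixels"];old=cv2.imread("pics/full_t2.png")
def prof(im,l,z,ss):
    uv=proj(c,[at(s,l,z) for s in ss]).astype(np.float32)
    return cv2.remap(im,uv[:,:1],uv[:,1:],cv2.INTER_LINEAR)[:,0]
ss=np.arange(-14,34,2.)
for l in(-60,0,60): print("fence z15 l",l,[f"{s:.0f}:"+",".join(map(str,x)) for s,x in zip(ss,prof(old,l,15,ss))])
ss=np.r_[np.arange(-118,-98,2.),np.arange(-20,8,2.)]
for l in(-55,5): print("tin z84 l",l,[f"{s:.0f}:"+",".join(map(str,x)) for s,x in zip(ss,prof(b,l,84,ss))])
# same lid/fence from the side view
c=read_camera("side");b=c["pixels"]
ss=np.arange(-16,34,2.)
print("side fence z42 l=60",[f"{s:.0f}:"+",".join(map(str,x)) for s,x in zip(ss,prof(b,60,42,ss))])
print("side lid z84 l=0",[f"{s:.0f}:"+",".join(map(str,x)) for s,x in zip(ss,prof(b,0,84,ss))])
E
```

```text
fence z15 l -60 ['-14:103,142,65', '-12:103,142,65', '-10:103,142,65', '-8:104,143,67', '-6:102,140,78', '-4:98,138,111', '-2:91,132,136', '0:76,113,134', '2:49,76,96', '4:30,50,73', '6:27,51,82', '8:32,62,102', '10:38,71,116', '12:38,72,117', '14:38,71,117', '16:38,71,117', '18:38,72,118', '20:40,74,121', '22:41,76,121', '24:50,82,123', '26:67,96,132', '28:83,114,148', '30:89,120,154', '32:90,121,155']
fence z15 l 0 ['-14:102,140,64', '-12:102,140,64', '-10:101,140,63', '-8:100,139,65', '-6:99,139,86', '-4:97,138,117', '-2:89,129,138', '0:63,94,111', '2:37,59,77', '4:25,44,67', '6:26,49,80', '8:34,67,108', '10:43,88,132', '12:52,117,162', '14:59,142,187', '16:63,153,199', '18:60,141,185', '20:56,116,158', '22:78,110,142', '24:133,138,154', '26:206,202,201', '28:229,224,218', '30:235,230,224', '32:236,231,225']
fence z15 l 60 ['-14:101,139,63', '-12:101,139,62', '-10:100,139,63', '-8:100,138,66', '-6:101,140,88', '-4:104,148,135', '-2:109,159,178', '0:84,125,150', '2:50,78,102', '4:25,45,68', '6:29,55,90', '8:36,68,111', '10:40,75,123', '12:41,78,126', '14:41,77,125', '16:40,76,124',
[... 1179 characters left out ...]
, '0:84,110,95', '2:56,82,127', '4:61,85,126', '6:61,84,124', '8:61,84,123', '10:61,83,123', '12:62,85,124', '14:61,86,123', '16:57,81,117', '18:46,64,92', '20:28,40,53', '22:29,40,55', '24:29,35,49', '26:56,72,89', '28:88,116,141', '30:67,88,106', '32:195,200,203']
side lid z84 l=0 ['-16:63,61,187', '-14:110,140,216', '-12:156,211,237', '-10:170,229,241', '-8:180,226,236', '-6:200,223,229', '-4:178,209,223', '-2:102,126,139', '0:85,104,114', '2:88,108,118', '4:90,109,118', '6:91,109,120', '8:89,108,119', '10:85,103,114', '12:82,99,107', '14:77,92,100', '16:47,59,72', '18:34,47,68', '20:35,46,65', '22:53,71,105', '24:60,82,121', '26:58,81,117', '28:57,82,118', '30:60,84,123', '32:52,73,108']
```

The fence face is at s≈+0.5 to +1 in both views. The lid edge is at s≈0, and at l=-55 and l=+5 it agrees to about 0.2 mm, so the lid is flush and parallel within measuring error. The two stops at 14 and 22 N are far above sliding friction, so the tin was against the fence. I'll check the bystanders against the first pictures, then hand in.

```bash
python3 - <<'E'
from h import *
a=cv2.imread("pics/top0.png");b=read_camera("top")["pixels"]
for n,(x,y) in dict(cork_or_jar=(300,125),green=(335,127),spray=(382,177),cork=(374,209),film=(371,247)).items():
    t=a[y-12:y+13,x-12:x+13];r=cv2.matchTemplate(b[y-18:y+19,x-18:x+19],t,cv2.TM_CCOEFF_NORMED);_,m,_,l=cv2.minMaxLoc(r);print(n,round(m,3),(l[0]-6,l[1]-6))
s=observe();print(s["eef_pos"],s["clock"]);ticket.hand_in()
E
```

```text
cork_or_jar 1.0 (0, 0)
green 1.0 (0, 0)
spray 1.0 (0, 0)
cork 1.0 (0, 0)
film 1.0 (0, 0)
[396.74257309 360.69236757 143.32278758] 16.9917
the job is handed in; nothing more can be done
```

The red tin now lies on its back on the board, front face up, with its lid against the fence. I handed the job in at about 17 s of the 42 s allowed.

I pushed the tin high on its front with two spread fingertips until it fell onto its back. A low, square push then straightened it and slid it about 45 mm to the fence. It was never grasped or lifted.

**Last checks:**
- **Contact:** The slide ended in two hard stops, at 14 N and then 22 N. That is far more than sliding friction, so the fence was stopping the tin.
- **Gap:** The top view puts the lid edge and the fence face within 1 to 2 mm of each other. The side view put the lid edge 2 to 3 mm short, which I put down to the lid's rounded edge.
- **Squareness:** The tin is within about 0.007 rad of the board. The lid edge was even to about 0.2 mm over the 60 mm I measured.
- **Position along the fence:** The tin sits about 25 mm off the middle, so the whole lid is within the fence.
- **Bystanders:** All five show no shift in the top view, and the arm was well clear at hand-in.

**Disagreement:** The fingers stopped about 5 mm earlier than I had worked out. The likely cause is that I assumed too small a finger half-width (11 mm), because the picture measurements do not show a gap that size.

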